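Send two jars through the tipping sorter

ROBOT

A 7-joint arm with a two-finger parallel gripper is mounted at the origin on the work surface. World frame = base frame: x ahead of the robot, y to its left, z up, the work surface at z = 0. Lengths are in mm, angles in rad, forces in N, time in s.
With the tool pointing down it reaches from about 400 to 850 mm from the base axis. Payload 10.4 kg.
Tool frame: the origin (TCP) lies at the very end of the fingers, on their centre line; the grasp point (between the pads) lies r.tcp_to_grasp behind it (r.tcp_to_grasp is the distance from the TCP to the grasp point, in mm); z points along the fingers, y is the line along which they close (so a half turn about z gives the same grasp; the last joint's range is limited). The gripper opens to 87 mm and grips with 3 to 60 N. Pads are 19 mm wide; open, the fingers measure 117 mm over their backs; the gripper's body (75 mm by 190 mm) begins 51 mm behind the grasp point.
Start: joints at [-1.311, 0.332, -0.065, 1.46, 0.022, 1.35, -0.088], TCP at [174.39, 600.2, 222.576] pointing down, gripper open.
Joint ranges: [-2.6, 2.6], [-0.5, 2.12], [-1.47, 1.34], [0.16, 2.42], [-1.27, 4.41], [0.06, 2.06], [-2.6, 2.6]. Speed limits (rad/s): [2.22, 2.22, 2.79, 2.79, 3.14, 3.14, 3.14].

INTERFACE

Orientations are given as a rotation vector (axis times angle).
In Python, from station import r gives the robot as it stands.
- The arm moves only by the tool play_rows, never from a script. Its argument "plan" is a list of rows, each a list of 7 numbers: the shift along the tool's x, y, z scaled (see below), then the turn, a rotation vector about the tool's x, y, z scaled (see below), then the opening, from 0 (shut) to 1 (fully open). A call has 1 to 10 rows; each row shifts and turns the commanded pose from where the row before left it, along the tool's axes as they then stand; what a row does not reach is not made up. The controller multiplies each number of a shift by 0.04 m and each number of a turn by 6 degrees. A row lasts 1/8 s, in which the tool goes at most 62.5 mm and 10.7 degrees, less where a joint would pass 70% of its speed; a pose out of reach is approached as far as the arm can. A call with a number of a shift or a turn outside -1 to 1 is refused whole. A call with a gripper value outside its range is refused whole. The fingers move at their own pace and stop on an object; "force" is the grip in N (left out, the last holds). Time passes only in rows, so rows that do not move let the fingers close. It gives the time, the measured TCP pose, the force, the opening and the grip force at its end, in the units of the state.
- r.state(): the state, without advancing time (a new reading comes with each control period).
- r.get_image(name): name is "scene" or "top" or "wrist"; returns (picture, depth): 384x512x3 uint8, red, green, blue; 384x512 float32, mm along the optical axis (not along the pixel's ray), 0 where there is no reading.
- r.camera_info(name): a dict with "fx", "fy", "cx", "cy" (pixels), "rvec" (rotation vector, rad) and "tvec" (3), from world to camera coordinates, as OpenCV has them; the wrist camera has in their place "mount" (4x4, takes a point from camera to tool coordinates, whose origin is the TCP and whose axes are the flange's). Camera axes: x right, y down, z forward; pixel columns grow to the right and rows downward; lengths in mm; the calibration is good to about 2 mm. A picture is of the moment at which its call begins: read the wrist's pose just before it. camera_info takes no time and is no camera call.
- r.close_job(): hands the job in; it is judged then, once.
The state is a dict: "t": time; "q": joint angles; "joint_velocities": joint speeds; "joint_efforts": joint torques, N m; "eef_pos": TCP position; "ee_rot": TCP orientation; "ft_force": force on the tool from outside, world axes, zero at the start; "wrist_torque": the same for the moment, N m; "width": finger opening in mm; "finger_force": force on a finger pad.
Only numpy, scipy, OpenCV 4.12 (cv2) and the standard library are available. Lean on these libraries where they do the work, as an engineer would, in place of code of your own. Each camera call takes 0.05 s, during which the arm holds its last target. There are 200 camera calls.

TASK

Two filled jars lie in wooden cradles: send the long one to the cardboard carton first, and once it lies there, the short one to the plastic crate, both by way of the rocking tray under the little shelf. Lay each jar lengthwise on the half of the tray beside its box, lowering it gently until the tray gives under it and only then letting go and backing out, so that its weight tips the tray and it rolls in. Leave the other things on the bench where they are.

Things in the scene. Friction and masses are not known exactly. Their poses are not given: they have to be found in the camera images.
- jar_long: Long white jar with a red lid, a plain cylinder 110 long, 56 in diameter, 0.3 to 0.5 kg, lying level. Origin at its centre, x along its axis (lid at +x). Rigid: a 40 N grip is fine. It starts within 8 of the middle of a cradle, with its centre 127 above the bench.
- jar_short: Short white jar with a red lid, as the long one but 80 long, 0.24 to 0.4 kg; origin at its centre, x along its axis (lid at +x). It starts in the other cradle.
- cradle_a: Fixed wooden cradle, 130 long (x) and 104 high: a foot 100 wide and 14 high, and on it a wall 44 wide with a shallow groove along its top that holds a lying jar; the wall is narrower than the jar, so fingers can pass down both sides. Origin at the centre of its underside. Either jar's cradle may stand left or right.
- cradle_b: The other cradle, identical.
- sorter: Fixed frame of the tipping sorter. Origin on the bench, directly under the tray's centre; x points away from the robot, along the tray's pivot, y to the left. The tray's upper face is 120 above the bench when level. Uprights 36 wide stand at x = -78 and 78, up to 118.
- shelf_edge (a point): Middle of the lower front edge of the fixed shelf board over the tray: 20 to the robot's side of the tray's centre, 280 above the bench. The board is 300 wide, 14 thick and runs 180 back; posts behind. It leaves no room for an upright tool over a jar: come in from the front, tool tilted about 27 degrees (fingers forward and down), holding the jar 20 in front of its middle.
- tray_mid (a point): Centre of the rocking tray's upper face, on the pivot (y = 0 of the tray). Aluminium tray 134 along x, 190 across (y), with a lip 10 high at front and back (124 between them), a rib 6 wide and 8 high along the middle of x, and open left and right ends. z is the tray's normal.
- tray (a joint): Tilt of the tray in rad: 0 level, positive when its left (+y of the sorter) end is down, stops at -0.35 and 0.35. A weak spring (0.15 N m/rad) brings it back level when empty; either jar with its axis some 50 from the pivot tips it fully and rolls off the open end.
- carton: Fixed open cardboard carton with flaps, 180 x 180 x 70 high, 5 walls. Origin at the centre of its underside. Stands against one end of the tray, left or right, the crate against the other; their centres are 175 from the sorter's origin along its y.
- crate: Fixed open grey ribbed plastic crate, 180 x 180 x 70 high, 5 walls. Origin at the centre of its underside. Beside the tray's other end.
- empty_jar: Bystander, loose: open white plastic jar standing, 62 dia x 80 high. Leave it alone.
- tape_roll: Bystander, loose: cardboard-brown roll, 90 dia x 45 high, lying flat. Leave it alone.
- mug: Bystander, loose: white mug, 80 dia x 90 high. Leave it alone.
- screwdriver: Bystander, loose: screwdriver lying flat. Leave it alone.
- tin: Bystander, loose: round tin, 90 dia x 80 high. Leave it alone.
- strips: Bystander, loose: bundle of white plastic strips, 160 x 53 x 20. Leave it alone.
Not all that is in view belongs to the job. Leave any pink look-alike of the jar_short alone. Leave any purple look-alike of the jar_long alone.

How it is judged:
By the outcome, as a careful person would: the job done as asked, in the order asked, and still so for the second after the job is handed in, with the robot touching nothing.
It also fails if it takes over 51 s, if anything falls off the work surface, if the arm or the gripper's body presses on something with over 40 N, if the wrist force passes 120 N, or if a joint passes its speed limit or range.

## Working session

There is one attempt and no reset: what is moved stays moved. The work goes in short steps, Python scripts to look and compute and a tool call to move; the robot and the scene stay as the last step left them, time stands still between calls to the robot, and variables do not carry over. Pictures are saved under pics/ and viewed, at most 10 in all, crops included, and the job is handed in when it is done.

Besides the shell and the picture viewer there is one more tool, called after "Call:" as name(argument=value, ...) on one line, values as JSON. play_rows: Moves the arm, as the interface text tells. Shifts and turns lie within -1 to 1; 1 stands for 0.04 m of shift or 6 degrees of turn. Its arguments: {"type":"object","properties":{"plan":{"type":"array"},"force":{"type":"number"}},"required":["plan"]}

```bash
ls; mkdir -p pics; python3 - <<'E'
from station import r
import cv2,numpy as np
s=r.state();print(s,r.tcp_to_grasp)
for n in("top","scene"):
    p,d=r.get_image(n);np.savez(f"{n}.npz",p=p,d=d);cv2.imwrite(f"pics/{n}0.png",p[...,::-1]);print(n,r.camera_info(n))
E
```

```text
pics
{'t': 0.0, 'q': array([-1.31061336,  0.3328651 , -0.06467654,  1.4609361 ,  0.0216152 ,
        1.34987575, -0.08848784]), 'joint_velocities': array([-0.00076096,  0.00065522, -0.00037022,  0.00018077,  0.00148361,
       -0.00201139, -0.0008617 ]), 'joint_efforts': array([ 1.87608362e-03, -6.23253751e+01,  2.61194736e-02, -3.89891875e+01,
       -6.11371058e-02,  4.00636217e-02,  1.18892222e-04]), 'eef_pos': array([174.31171214, 599.80839652, 221.76059558]), 'ee_rot': array([-4.42678175e-01, -3.11013559e+00,  2.17415859e-03]), 'ft_force': array([-0.05764294,  0.60124912, -0.12169932]), 'wrist_torque': array([-0.03169069,  0.09478937, -0.04755548]), 'finger_force': 0.0, 'width': 87.41879122187764} 18.700000000000003
top {'fx': 447.0088955869241, 'fy': 447.0088955869241, 'cx': 259.0892506042655, 'cy': 190.92084255514575, 'rvec': array([ 2.14647802, -2.11463169,  0.19208293]), 'tvec': array([ -10.84564033,  517.24304859, 1579.6254784 ])}
scene {'fx': 459.2837742864141, 'fy': 459.2837742864141, 'cx': 256.7551633716475, 'cy': 195.38232385858402, 'rvec': array([ 2.60839237, -1.06621633,  0.17109701]), 'tvec': array([-338.99451872,  384.86982259, 1539.58951046])}
```

View pics/top0.png

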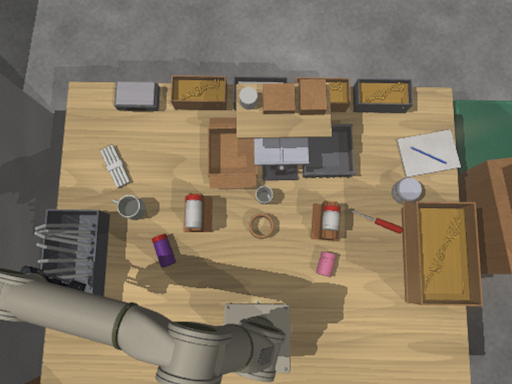

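View pics/scene0.png

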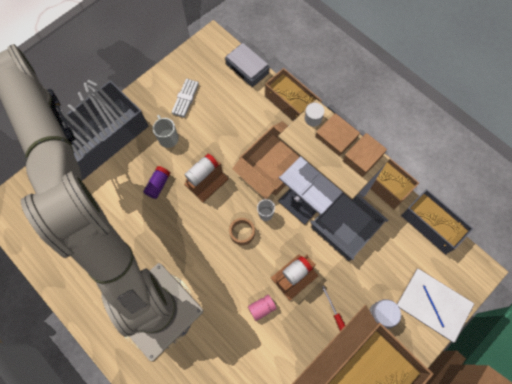

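The top view shows the white/red jars in their cradles at about (194,212) and (330,220), a purple look-alike at (163,250) and a pink one at (326,264). The carton is at (230,152), left of the tray at (281,150), and the crate is at (328,152), on its right. I'll measure the jars and tray and make an enlarged crop.

```bash
cat > h.py <<'E'
import numpy as np,cv2
from scipy.spatial.transform import Rotation as R
from station import r
def cloud(d,ci):
    v,u=np.indices(d.shape)
    c=np.stack([(u-ci['cx'])/ci['fx']*d,(v-ci['cy'])/ci['fy']*d,d],-1)
    M=R.from_rotvec(ci['rvec']).as_matrix()
    return (c-ci['tvec'])@M   # M^T (c-t)
def load(n):
    z=np.load(n+'.npz');return z['p'],z['d'],cloud(z['d'],r.camera_info(n))
E
python3 - <<'E'
from h import *
for n in("top","scene"):
    p,d,W=load(n); hsv=cv2.cvtColor(p,cv2.COLOR_RGB2HSV)
    ok=(d>0)
    for nm,y0,y1 in(("L",100,350),("R",-350,-100)):
        X=W[...,0];Y=W[...,1];Z=W[...,2]
        roi=ok&(Y>y0)&(Y<y1)&(X>300)&(X<560)&(Z>118)&(Z<175)
        white=roi&(hsv[...,1]<60)&(hsv[...,2]>110); red=roi&((hsv[...,0]<6)|(hsv[...,0]>172))&(hsv[...,1]>150)
        m=white|red
        P=W[m]; (cx,cy),(w,h),a=cv2.minAreaRect(P[:,:2].astype(np.float32))
        print(n,nm,m.sum(),"rect",cx,cy,w,h,a,"z95",np.percentile(P[:,2],97),"white",np.median(W[white],0),"red",np.median(W[red],0),red.sum())
    # tray: at 105..135 high, greyish
    roi=ok&(abs(W[...,1]+60)<120)&(W[...,0]>540)&(W[...,0]<760)&(W[...,2]>100)&(W[...,2]<150)&(hsv[...,1]<70)&(hsv[...,2]>120)
    P=W[roi];print("tray",roi.sum(),cv2.minAreaRect(P[:,:2].astype(np.float32)),np.percentile(P,[1,50,99],axis=0))
    bx=ok&(W[...,2]>250)&(W[...,2]<310)&(W[...,0]>500);P=W[bx];print("shelf",cv2.minAreaRect(P[:,:2].astype(np.float32)),np.percentile(P,[1,50,99],axis=0))
    if n=="top": 
        cv2.imwrite("pics/crop1.png",cv2.resize(p[120:280,140:360,::-1],None,fx=3.6,fy=3.6,interpolation=cv2.INTER_CUBIC)[:600])
    c=[(258,340),(265,195),(261,225),(130,206)] 
    if n=="top":
        for u,v in c: print((u,v),W[v,u])
E
```

```text
top L 467 rect 428.8704528808594 221.01788330078125 53.08237838745117 108.67176055908203 89.38813781738281 z95 160.53573193857056 white [417.95624658 218.71360463 151.01594115] red [474.59152409 219.9587404  150.6639472 ] 65
top R 356 rect 414.1295471191406 -248.7119140625 54.44947052001953 78.97718811035156 85.11067199707031 z95 159.03683509894387 white [ 403.25623948 -244.73120842  150.76174116] red [ 444.58816326 -249.46156656  150.64188457] 69
tray 986 ((636.9104614257812, -78.2881851196289), (192.8264923095703, 105.0423355102539), 86.02314758300781) [[ 598.07792621 -172.71236772  113.07069802]
 [ 634.00405966  -71.29306873  121.08786973]
 [ 691.95194602   13.69603426  133.94841747]]
shelf ((738.1220092773438, -75.820068359375), (182.83721923828125, 300.1535949707031), 1.928886890411377) [[ 646.64460637 -223.68389944  285.96520121]
 [ 698.84155263  -61.84599004  294.42647146]
 [ 823.407579     71.69566944  307.48317129]]
(258, 340) [ 56.28857981  -5.14845334 446.36050584]
(265, 195) [511.33422203 -25.59125112  -5.6427473 ]
(261, 225) [397.40058211 -12.07798272   4.89957262]
(130,
[... 300 characters left out ...]
333984375 -247.00718688964844 55.04739761352539 80.31090545654297 84.29285430908203 z95 157.09039442028268 white [ 400.08664512 -247.48507702  149.03166023] red [ 443.17737031 -253.90848865  149.40300053] 73
tray 1658 ((645.2921142578125, -75.03032684326172), (126.47643280029297, 193.03936767578125), 1.53720223903656) [[ 595.52426833 -168.16149613  111.28737802]
 [ 652.13568448  -77.48925151  119.20110427]
 [ 706.27294941   18.83859639  132.42539018]]
shelf ((735.3414306640625, -72.65879821777344), (183.86349487304688, 301.0546569824219), 1.6640762090682983) [[ 642.75553414 -222.17443769  282.04126099]
 [ 694.71401122  -78.22927818  292.76477054]
 [ 820.18178696   73.95967298  307.77726074]]
```

View pics/crop1.png

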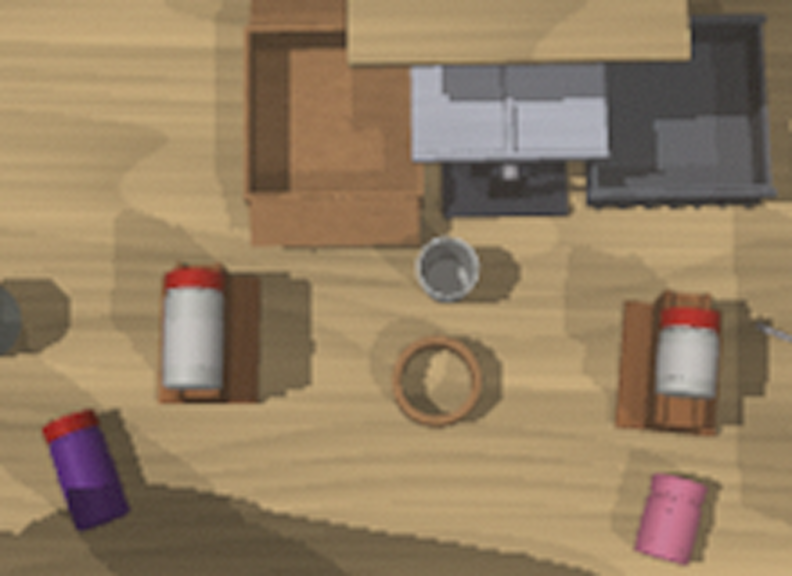

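In the crop, the left jar at (193,325) measures 110 mm, so it is jar_long. The right jar at (689,350) measures 80 mm, so it is jar_short. The purple jar at (85,470) and the pink one at (670,518) are look-alikes lying on the bench, and I'll leave them alone. The carton is on the tray's left (+y) end and the crate on its right.

```bash
cat >> h.py <<'E'
S=np.array([666.,-76.5,0]); YS=1.7
def rot(yaw,tilt=27):
    y,t=np.radians([yaw,tilt]); z=np.array([np.sin(t)*np.cos(y),np.sin(t)*np.sin(y),-np.cos(t)])
    Y=np.array([-np.sin(y),np.cos(y),0]); return R.from_matrix(np.stack([np.cross(Y,z),Y,z],1))
def pose(g,yaw,back=0,tilt=27):
    "TCP pose with grasp point at g, backed off along tool z"
    q=rot(yaw,tilt); return np.asarray(g,float)+(r.tcp_to_grasp-back)*q.as_matrix()[:,2],q
def tray(x,y,z):
    c,s=np.cos(np.radians(YS)),np.sin(np.radians(YS)); return S+[c*x-s*y,s*x+c*y,z]
def rows(targets,op):
    "targets: (p,q,mm per row)"
    s=r.state(); p=s['eef_pos'];q=R.from_rotvec(s['ee_rot']);out=[]
    print('t',s['t'],'tcp',p.round(1),'w',round(s['width'],1))
    for P,Q,v in targets:
        w=(q.inv()*Q).as_rotvec(); n=int(max(1,np.ceil(np.linalg.norm(P-p)/v),np.ceil(np.degrees(np.linalg.norm(w))/5.9)))
        p0,q0=p,q
        for k in range(1,n+1):
            d=q.inv().apply(p0+(P-p0)*k/n-p)/40; wr=np.degrees((q.inv()*(q0*R.from_rotvec(w*k/n))).as_rotvec())/6
            d=d.round(2);wr=wr.round(2)
            p=p+q.apply(d*40); q=q*R.from_rotvec(np.radians(wr*6)); out.append([*map(float,d),*map(float,wr),op])
    print(len(out))
    for i in range(0,len(out),10): print('['+','.join('['+','.join(f'{x:g}' for x in o)+']' for o in out[i:i+10])+']')
E
python3 - <<'E'
from h import *
a=np.radians(-.7); g=np.array([427-20*np.cos(a),221-20*np.sin(a),127])
rows([(*pose(g+[0,0,0],-.7,110),38),(*pose(g,-.7),25)],1)
E
```

```text
t 0.1 tcp [174.3 599.9 221.8] w 86.7
17
[[-0.6,-0.65,0.03,-0.05,-0.37,-0.21,1],[-0.59,-0.65,0.05,-0.05,-0.38,-0.21,1],[-0.57,-0.68,0.07,-0.06,-0.37,-0.21,1],[-0.55,-0.68,0.08,-0.05,-0.37,-0.21,1],[-0.53,-0.7,0.1,-0.05,-0.37,-0.22,1],[-0.52,-0.71,0.12,-0.05,-0.38,-0.21,1],[-0.49,-0.72,0.14,-0.05,-0.37,-0.21,1],[-0.47,-0.73,0.15,-0.05,-0.37,-0.21,1],[-0.45,-0.74,0.16,-0.06,-0.38,-0.21,1],[-0.42,-0.76,0.18,-0.05,-0.37,-0.21,1]]
[[-0.4,-0.76,0.19,-0.05,-0.37,-0.21,1],[-0.38,-0.77,0.2,-0.05,-0.37,-0.21,1],[0,-0,0.55,-0,-0,-0,1],[0,-0,0.55,-0,-0,-0,1],[0,-0,0.55,-0,-0,-0,1],[0,-0,0.55,-0,-0,-0,1],[0,-0,0.55,-0,-0,-0,1]]
```

Call:
play_rows(plan=[[-0.6, -0.65, 0.03, -0.05, -0.37, -0.21, 1], [-0.59, -0.65, 0.05, -0.05, -0.38, -0.21, 1], [-0.57, -0.68, 0.07, -0.06, -0.37, -0.21, 1], [-0.55, -0.68, 0.08, -0.05, -0.37, -0.21, 1], [-0.53, -0.7, 0.1, -0.05, -0.37, -0.22, 1], [-0.52, -0.71, 0.12, -0.05, -0.38, -0.21, 1], [-0.49, -0.72, 0.14, -0.05, -0.37, -0.21, 1], [-0.47, -0.73, 0.15, -0.05, -0.37, -0.21, 1], [-0.45, -0.74, 0.16, -0.06, -0.38, -0.21, 1], [-0.42, -0.76, 0.18, -0.05, -0.37, -0.21, 1]], force=40)

```text
t: 1.35
eef_pos: [334.1, 283.8, 210.8]
ee_rot: [0.08, 2.746, -0.002]
ft_force: [0.8, -0.4, 0.5]
width: 86.6
finger_force: 0.0
```

Call:
play_rows(plan=[[-0.4, -0.76, 0.19, -0.05, -0.37, -0.21, 1], [-0.38, -0.77, 0.2, -0.05, -0.37, -0.21, 1], [0, 0, 0, 0, 0, 0, 1], [0, 0, 0, 0, 0, 0, 1]])

```text
t: 1.85
eef_pos: [365.6, 222.8, 208.9]
ee_rot: [0.017, 2.671, -0.001]
ft_force: [-0.3, -0.6, -0.0]
width: 87.2
finger_force: 0.0
```

```bash
python3 - <<'E'
from h import *
s=r.state();print(s['q'].round(2))
p,d=r.get_image('wrist');ci=r.camera_info('wrist');M=ci['mount'];print(M.round(2))
cv2.imwrite('pics/w1.png',p[...,::-1])
a=np.radians(-.7); g=np.array([427-20*np.cos(a),221-20*np.sin(a),127])
v,u=np.indices(d.shape);c=np.stack([(u-ci['cx'])/ci['fx']*d,(v-ci['cy'])/ci['fy']*d,d],-1)
W=R.from_rotvec(s['ee_rot']).apply((c@M[:3,:3].T+M[:3,3]).reshape(-1,3)).reshape(c.shape)+s['eef_pos']
hsv=cv2.cvtColor(p,cv2.COLOR_RGB2HSV)
m=(d>0)&(W[...,2]>120)&(W[...,2]<160)&(abs(W[...,1]-221)<60)&(W[...,0]>340)&(W[...,0]<520)&(((hsv[...,1]<60)&(hsv[...,2]>90))|(((hsv[...,0]<6)|(hsv[...,0]>172))&(hsv[...,1]>150)))
print(m.sum(),cv2.minAreaRect(W[m][:,:2].astype(np.float32)),np.percentile(W[m][:,2],98))
rows([(*pose(g,-.7),25)],1)
E
```

```text
[-1.1  -0.39  0.1   2.27  0.5   1.05  0.35]
[[ 0.0000e+00 -9.6000e-01 -2.9000e-01  8.0650e+01]
 [ 1.0000e+00  0.0000e+00  0.0000e+00 -1.3000e-01]
 [-0.0000e+00 -2.9000e-01  9.6000e-01 -1.6341e+02]
 [ 0.0000e+00  0.0000e+00  0.0000e+00  1.0000e+00]]
7276 ((425.3532409667969, 222.43826293945312), (110.3327407836914, 55.730716705322266), 0.7285487055778503) 156.08150997196947
t 1.9 tcp [365.5 223.  208.9] w 87.2
5
[[0,-0.01,0.55,0,-0,-0,1],[0,-0,0.56,0.01,-0,-0,1],[0,-0.01,0.55,-0,-0,-0,1],[0,-0.01,0.55,0,-0,-0,1],[0.01,-0,0.55,0.01,-0,-0.01,1]]
```

View pics/w1.png

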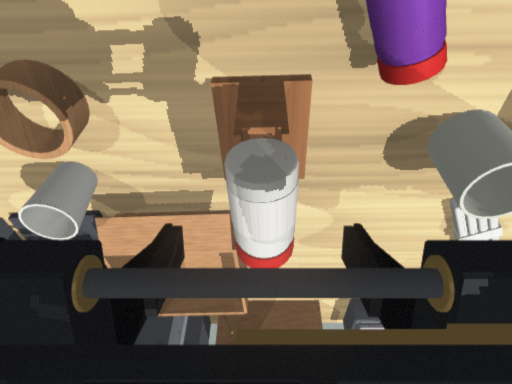

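The wrist view shows the long jar centred between the open fingers at about (265,205), and the measured position agrees to 2 mm. I'll go down and grip it.

Call:
play_rows(plan=[[0, 0, 0.55, 0, 0, 0, 1], [0, 0, 0.55, 0, 0, 0, 1], [0, 0, 0.55, 0, 0, 0, 1], [0, 0, 0.55, 0, 0, 0, 1], [0, 0, 0.55, 0, 0, 0, 1], [0, 0, 0, 0, 0, 0, 1], [0, 0, 0, 0, 0, 0, 0], [0, 0, 0, 0, 0, 0, 0], [0, 0, 0, 0, 0, 0, 0], [0, 0, 0, 0, 0, 0, 0]], force=40)

```text
t: 3.15
eef_pos: [415.7, 222.1, 111.1]
ee_rot: [0.017, 2.67, -0.001]
ft_force: [0.4, 2.5, 0.4]
width: 55.3
finger_force: 40.1
```

Call:
play_rows(plan=[[-0.23, 0, -0.45, 0, 0, 0, 0], [-0.23, 0, -0.45, 0, 0, 0, 0], [-0.45, 0, -0.89, 0, 0, 0, 0], [-0.2, 0, -0.4, 0, 0, 0, 0], [0, 0, 0, 0, 0, 0, 0], [0, 0, 0, 0, 0, 0, 0]])

```text
t: 3.9
eef_pos: [414.9, 221.0, 207.4]
ee_rot: [0.017, 2.672, -0.004]
ft_force: [-0.3, -0.1, -4.4]
width: 55.1
finger_force: 39.9
```

```bash
cat >> h.py <<'E'
def jar_wrist(tag=None):
    s=r.state();p,d=r.get_image('wrist');ci=r.camera_info('wrist');M=ci['mount']
    if tag: cv2.imwrite(f'pics/{tag}.png',p[...,::-1])
    v,u=np.indices(d.shape);c=np.stack([(u-ci['cx'])/ci['fx']*d,(v-ci['cy'])/ci['fy']*d,d],-1)
    T=(c@M[:3,:3].T+M[:3,3]); W=R.from_rotvec(s['ee_rot']).apply(T.reshape(-1,3)).reshape(c.shape)+s['eef_pos']
    return s,p,d,T,W
E
python3 - <<'E'
from h import *
s,p,d,T,W=jar_wrist()
hsv=cv2.cvtColor(p,cv2.COLOR_RGB2HSV)
g=s['eef_pos']-r.tcp_to_grasp*R.from_rotvec(s['ee_rot']).as_matrix()[:,2]
col=(((hsv[...,1]<60)&(hsv[...,2]>90))|(((hsv[...,0]<6)|(hsv[...,0]>172))&(hsv[...,1]>150)))
m=(d>0)&col&(abs(W[...,1]-g[1])<24)&(abs(W[...,2]-g[2])<45)&(abs(W[...,0]-g[0]-20)<75)
P=W[m];Q=P[abs(P[:,1]-g[1])<6]
print('grasp',g,'jar rel',np.percentile(P-g,[0.5,99.5],axis=0).round(1),len(Q))
t=Q[Q[:,2]>g[2]+15]; print('top line slope',np.polyfit(t[:,0]-g[0],t[:,2]-g[2],1))
h=tray(-20,50,148)
rows([(*pose(h,YS,90),38)],0)
E
```

```text
grasp [406.436345   221.07006691 224.07384343] jar rel [[-36.7 -23.6 -23.8]
 [ 34.3  23.6  28.4]] 3662
top line slope [ 0.1618637  27.53576283]
t 3.95 tcp [414.9 221.  207.3] w 55.6
9
[[-0.5,-0.68,0.24,-0.02,-0,-0.04,0],[-0.5,-0.69,0.24,-0.02,-0,-0.04,0],[-0.5,-0.69,0.24,-0.02,-0.01,-0.04,0],[-0.49,-0.69,0.24,-0.02,0,-0.04,0],[-0.49,-0.7,0.24,-0.02,0,-0.04,0],[-0.49,-0.7,0.23,-0.03,-0,-0.04,0],[-0.48,-0.7,0.23,-0.02,-0,-0.04,0],[-0.48,-0.7,0.23,-0.02,-0.01,-0.04,0],[-0.48,-0.71,0.24,-0.02,0,-0.04,0]]
```

```bash
python3 - <<'E'
from h import *
s,p,d,T,W=jar_wrist('w2')
g=s['eef_pos']-r.tcp_to_grasp*R.from_rotvec(s['ee_rot']).as_matrix()[:,2]
D=W-g
for x in range(-45,90,8):
    m=(d>0)&(abs(D[...,1])<5)&(abs(D[...,0]-x)<4)&(abs(D[...,2])<60)
    if m.sum()>3: print(x,m.sum(),np.percentile(D[m][:,2],[5,50,95]).round(1),np.median(p[m],0))
for n in('scene',):
    p,d=r.get_image(n);E=cloud(d,r.camera_info(n))-g
    for x in range(-45,90,8):
        m=(d>0)&(abs(E[...,1]+5)<12)&(abs(E[...,0]-x)<4)&(abs(E[...,2])<60)
        if m.sum()>1: print(n,x,m.sum(),np.percentile(E[m][:,2],[5,50,95]).round(1),np.median(p[m],0))
E
```

```text
-37 2373 [-21.6   6.5  25.8] [126. 126. 122.]
-13 141 [27.7 28.2 28.6] [145. 144. 141.]
-5 207 [27.5 28.  28.5] [186. 185. 181.]
3 177 [27.5 28.  28.4] [146. 145. 142.]
11 158 [27.3 27.9 28.4] [239. 238. 236.]
19 25 [27.4 27.6 28. ] [236. 234. 231.]
scene -5 7 [21.6 27.1 30.7] [91. 87. 85.]
scene 11 11 [22.4 25.4 27.6] [177. 173. 173.]
scene 19 18 [20.6 24.8 30.2] [189.5 184.  185.5]
scene 27 20 [18.6 23.1 29.3] [194. 190. 190.]
scene 35 21 [19.5 23.9 28.1] [208. 205. 203.]
scene 43 17 [18.1 22.8 26.4] [211. 207. 207.]
scene 51 17 [16.5 21.8 27.1] [193. 189. 187.]
scene 59 21 [17.5 23.  25.4] [179.  97.  98.]
scene 67 20 [15.  22.8 28.5] [184.   46.5  43.5]
scene 75 9 [17.7 22.1 25.9] [186.  68.  57.]
```

View pics/w2.png

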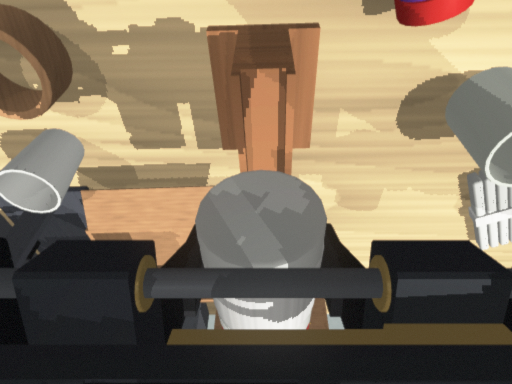

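The wrist view shows the jar held level, with its rear face at about (262,225) and its centre about 18 mm ahead of the grasp point. Next I'll move it to the pre-pose in front of the tray.

Call:
play_rows(plan=[[-0.5, -0.68, 0.24, -0.02, 0, -0.04, 0], [-0.5, -0.69, 0.24, -0.02, 0, -0.04, 0], [-0.5, -0.69, 0.24, -0.02, 0, -0.04, 0], [-0.49, -0.69, 0.24, -0.02, 0, -0.04, 0], [-0.49, -0.7, 0.24, -0.02, 0, -0.04, 0], [-0.49, -0.7, 0.23, -0.03, 0, -0.04, 0], [-0.48, -0.7, 0.23, -0.02, 0, -0.04, 0], [-0.48, -0.7, 0.23, -0.02, 0, -0.04, 0], [-0.48, -0.71, 0.24, -0.02, 0, -0.04, 0], [0, 0, 0, 0, 0, 0, 0]])

```text
t: 5.3
eef_pos: [613.6, -30.8, 212.4]
ee_rot: [-0.035, 2.67, 0.008]
ft_force: [0.0, 0.1, -4.0]
width: 55.3
finger_force: 39.9
```

```bash
python3 - <<'E'
from h import *
rows([(*pose(tray(-19,50,148),YS,17),22),(*pose(tray(-19,50,151),YS),8)],0)
E
```

```text
t 5.3 tcp [613.6 -30.8 212.4] w 55.3
6
[[0,0.02,0.46,-0,-0,-0.01,0],[0.01,0.02,0.46,-0.01,-0,-0,0],[0,0.01,0.46,-0,-0,-0.01,0],[0.01,0.02,0.46,-0.01,-0,-0.01,0],[-0.02,0,0.18,0,-0,0,0],[-0.02,0,0.18,0,-0,0,0]]
```

Call:
play_rows(plan=[[0, 0.02, 0.46, 0, 0, -0.01, 0], [0.01, 0.02, 0.46, 0, 0, 0, 0], [0, 0.02, 0.46, 0, 0, -0.01, 0], [0, 0.02, 0.46, 0, 0, 0, 0], [-0.02, 0, 0.18, 0, 0, 0, 0], [-0.02, 0, 0.18, 0, 0, 0, 0], [0, 0, 0, 0, 0, 0, 0]])

```text
t: 6.18
eef_pos: [653.8, -22.9, 134.8]
ee_rot: [-0.042, 2.67, 0.011]
ft_force: [0.1, 0.3, -4.2]
width: 55.1
finger_force: 39.9
```

```bash
python3 - <<'E'
from h import *
s,p,d,T,W=jar_wrist('w3')
p2,d2=r.get_image('top');E=cloud(d2,r.camera_info('top'))
c,sn=np.cos(np.radians(YS)),np.sin(np.radians(YS))
D=(E-S); L=np.stack([c*D[...,0]+sn*D[...,1],-sn*D[...,0]+c*D[...,1],D[...,2]],-1)
m=(d2>0)&(L[...,0]>-55)&(L[...,0]<-25)&(L[...,1]<-30)&(L[...,1]>-90)&(L[...,2]>80)&(L[...,2]<170)
print('tray right half slope',np.polyfit(L[m][:,1],L[m][:,2],1),m.sum())
print(s['ft_force'].round(1))
rows([(*pose(tray(-19,50,148),YS),2)],0)
cv2.imwrite('pics/t3.png',cv2.resize(p2[100:230,190:370,::-1],None,fx=4,fy=4,interpolation=cv2.INTER_CUBIC))
E
```

```text
tray right half slope [-1.34561703e-02  1.19348016e+02] 84
[ 0.1  0.3 -4.2]
t 6.275 tcp [653.9 -23.  135.3] w 55.2
3
[[0.02,-0.03,0.03,0.01,0,0,0],[0.01,-0.03,0.03,0,0,0.01,0],[0.02,-0.04,0.03,0.01,0,0,0]]
```

View pics/w3.png

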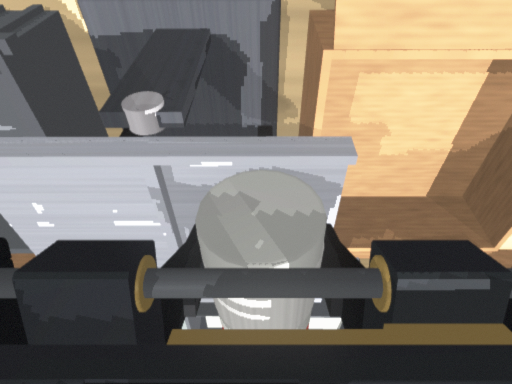

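The wrist view shows the jar over the carton-side half: the rib is at column 170, the open end at 350, and the front lip at row 145 is clear of the jar's rear end. I'll lower it gently now.

Call:
play_rows(plan=[[0.02, -0.03, 0.03, 0, 0, 0, 0], [0.02, -0.03, 0.03, 0, 0, 0, 0], [0.02, 0, 0.04, 0, 0, 0, 0], [0.02, 0, 0.04, 0, 0, 0, 0], [0.02, 0, 0.04, 0, 0, 0, 0], [0.02, 0, 0.04, 0, 0, 0, 0], [0, 0, 0, 0, 0, 0, 0]])

```text
t: 7.15
eef_pos: [653.6, -25.3, 124.7]
ee_rot: [-0.042, 2.67, 0.012]
ft_force: [-0.5, -0.3, -4.0]
width: 55.1
finger_force: 39.9
```

```bash
cat >> h.py <<'E'
def tilt():
    p2,d2=r.get_image('top');E=cloud(d2,r.camera_info('top'))
    c,sn=np.cos(np.radians(YS)),np.sin(np.radians(YS))
    D=(E-S); L=np.stack([c*D[...,0]+sn*D[...,1],-sn*D[...,0]+c*D[...,1],D[...,2]],-1)
    for a,b in((-90,-25),(25,90)):
        m=(d2>0)&(L[...,0]>-58)&(L[...,0]<-25)&(L[...,1]<b)&(L[...,1]>a)&(L[...,2]>70)&(L[...,2]<190)
        print('slope',np.polyfit(L[m][:,1],L[m][:,2],1),m.sum())
    return p2,d2,E,L
E
python3 - <<'E'
from h import *
tilt();s=r.state();print(s['eef_pos'],s['ft_force'])
E
```

```text
slope [-5.0888879e-02  1.2723628e+02] 89
slope [ -1.59118605 297.7193241 ] 4
[653.61242782 -25.32190811 124.75000887] [-0.12968052  0.46470522 -4.21604762]
```

The right half has risen about 10 mm, so the tray has given way under the jar. I'll open only slightly because the rib is near the inner finger, then back out along the tool axis.

Call:
play_rows(plan=[[0, 0, 0, 0, 0, 0, 0.71], [0, 0, 0, 0, 0, 0, 0.71], [0, 0, -0.4, 0, 0, 0, 0.71], [0, 0, -0.6, 0, 0, 0, 0.8], [0, 0, -0.9, 0, 0, 0, 0.9], [0, 0, -0.9, 0, 0, 0, 1], [0, 0, -0.5, 0, 0, 0, 1], [0, 0, 0, 0, 0, 0, 1]])

```text
t: 8.2
eef_pos: [595.9, -26.4, 241.7]
ee_rot: [-0.043, 2.667, 0.017]
ft_force: [-1.0, -0.3, 0.2]
width: 86.7
finger_force: 0.0
```

```bash
python3 - <<'E'
from h import *
p2,d2,E,L=tilt()
p3,d3=r.get_image('scene')
a=cv2.resize(p2[90:290,150:370,::-1],(660,600),interpolation=cv2.INTER_CUBIC)
cv2.imwrite('pics/t4.png',a)
for n,p,d in(('top',p2,d2),('scene',p3,d3)):
    W=cloud(d,r.camera_info(n));hsv=cv2.cvtColor(p,cv2.COLOR_RGB2HSV)
    red=(d>0)&((hsv[...,0]<5)|(hsv[...,0]>174))&(hsv[...,1]>150)&(abs(W[...,1]-100)<130)&(W[...,0]>540)&(W[...,0]<780)
    print(n,red.sum(),np.median(W[red],0) if red.any() else '')
cv2.imwrite('pics/s4.png',p3[...,::-1])
E
```

```text
slope [  0.1857302 136.2439517] 55
slope [-6.05273889e-02  1.21802364e+02] 47
top 48 [704.81110206 154.71111408  57.59956162]
scene 49 [704.99775557 153.06039581  54.223935  ]
```

View pics/s4.png

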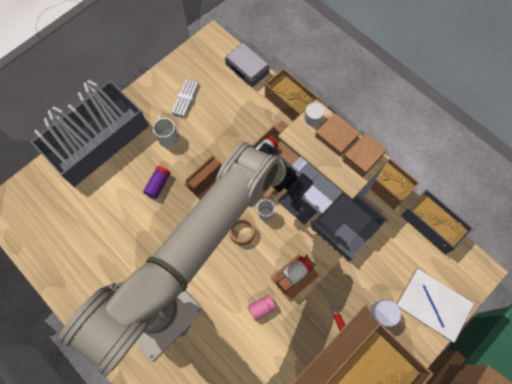

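The scene view shows the red lid inside the carton at (268,147), measured at z≈56, so the long jar is lying there. Next is the short jar.

```bash
python3 - <<'E'
from h import *
a=np.radians(-5.3); g=np.array([412-20*np.cos(a),-248-20*np.sin(a),127])
p,q=pose(g,-5.3,110)
rows([(*pose(g,-5.3,110),36)],1)
E
```

```text
t 8.3 tcp [595.3 -26.7 239.4] w 86.8
10
[[0.59,-0.52,-0.22,0.06,-0,0.11,1],[0.59,-0.53,-0.21,0.05,-0,0.1,1],[0.59,-0.53,-0.21,0.06,-0,0.11,1],[0.57,-0.54,-0.21,0.05,-0,0.1,1],[0.58,-0.55,-0.2,0.06,-0,0.11,1],[0.56,-0.56,-0.2,0.06,-0,0.11,1],[0.56,-0.56,-0.2,0.05,-0,0.1,1],[0.55,-0.57,-0.2,0.06,-0,0.11,1],[0.55,-0.58,-0.19,0.05,-0,0.1,1],[0.54,-0.59,-0.19,0.06,-0,0.11,1]]
```

Call:
play_rows(plan=[[0.59, -0.52, -0.22, 0.06, 0, 0.11, 1], [0.59, -0.53, -0.21, 0.05, 0, 0.1, 1], [0.59, -0.53, -0.21, 0.06, 0, 0.11, 1], [0.57, -0.54, -0.21, 0.05, 0, 0.1, 1], [0.58, -0.55, -0.2, 0.06, 0, 0.11, 1], [0.56, -0.56, -0.2, 0.06, 0, 0.11, 1], [0.56, -0.56, -0.2, 0.05, 0, 0.1, 1], [0.55, -0.57, -0.2, 0.06, 0, 0.11, 1], [0.55, -0.58, -0.19, 0.05, 0, 0.1, 1], [0.54, -0.59, -0.19, 0.06, 0, 0.11, 1]])

```text
t: 9.55
eef_pos: [349.5, -243.1, 207.2]
ee_rot: [0.126, 2.67, -0.029]
ft_force: [1.1, 0.0, -0.2]
width: 87.1
finger_force: 0.0
```

Call:
play_rows(plan=[[0, 0, 0, 0, 0, 0, 1], [0, 0, 0, 0, 0, 0, 1]])

```text
t: 9.8
eef_pos: [350.8, -242.1, 208.0]
ee_rot: [0.124, 2.67, -0.029]
ft_force: [0.1, 0.4, 0.9]
width: 86.9
finger_force: 0.0
```

```bash
python3 - <<'E'
from h import *
s,p,d,T,W=jar_wrist('w5'); hsv=cv2.cvtColor(p,cv2.COLOR_RGB2HSV)
print(s['q'].round(2))
m=(d>0)&(W[...,2]>120)&(W[...,2]<160)&(abs(W[...,1]+248)<60)&(abs(W[...,0]-412)<70)&(((hsv[...,1]<60)&(hsv[...,2]>90))|(((hsv[...,0]<6)|(hsv[...,0]>172))&(hsv[...,1]>150)))
print(m.sum(),cv2.minAreaRect(W[m][:,:2].astype(np.float32)),np.percentile(W[m][:,2],98))
a=np.radians(-5.3); g=np.array([412-20*np.cos(a),-248-20*np.sin(a),127])
rows([(*pose(g,-5.3),25)],1)
E
```

```text
[ 0.19 -0.49  0.4   2.3  -0.04  0.88  2.08]
5682 ((410.65045166015625, -247.4201202392578), (55.81510925292969, 81.31307983398438), 85.44438934326172) 156.05770621028026
t 9.85 tcp [ 351.1 -241.7  208.3] w 87.2
5
[[0,-0,0.55,0,-0,0,1],[0,-0.01,0.55,0,-0.01,0,1],[0,-0,0.55,0,0,0.01,1],[0,-0,0.55,0,-0,-0,1],[0,-0.01,0.55,0.01,-0.01,-0,1]]
```

The short jar measures (411,-247) with yaw -4.6°, which agrees with the plan. I'll go in and grip it.

Call:
play_rows(plan=[[0, 0, 0.55, 0, 0, 0, 1], [0, 0, 0.55, 0, 0, 0, 1], [0, 0, 0.55, 0, 0, 0, 1], [0, 0, 0.55, 0, 0, 0, 1], [0, 0, 0.55, 0, 0, 0, 1], [0, 0, 0, 0, 0, 0, 1], [0, 0, 0, 0, 0, 0, 0], [0, 0, 0, 0, 0, 0, 0], [0, 0, 0, 0, 0, 0, 0], [0, 0, 0, 0, 0, 0, 0]], force=40)

```text
t: 11.1
eef_pos: [400.3, -246.8, 111.3]
ee_rot: [0.123, 2.668, -0.03]
ft_force: [-1.2, 4.9, 3.3]
width: 55.6
finger_force: 40.1
```

Call:
play_rows(plan=[[-0.23, 0, -0.45, 0, 0, 0, 0], [-0.23, 0, -0.45, 0, 0, 0, 0], [-0.45, 0, -0.89, 0, 0, 0, 0], [-0.2, 0, -0.4, 0, 0, 0, 0], [0, 0, 0, 0, 0, 0, 0], [0, 0, 0, 0, 0, 0, 0]])

```text
t: 11.85
eef_pos: [399.4, -246.5, 207.7]
ee_rot: [0.123, 2.67, -0.029]
ft_force: [-0.1, 0.5, -3.0]
width: 54.9
finger_force: 40.0
```

```bash
python3 - <<'E'
from h import *
s,p,d,T,W=jar_wrist('w6');print(s['q'].round(2))
g=s['eef_pos']-r.tcp_to_grasp*R.from_rotvec(s['ee_rot']).as_matrix()[:,2]
a=np.radians(5.3);D=W-g;D=np.stack([np.cos(a)*D[...,0]-np.sin(a)*D[...,1],np.sin(a)*D[...,0]+np.cos(a)*D[...,1],D[...,2]],-1)
for x in range(-45,40,6):
    m=(d>0)&(abs(D[...,1])<5)&(abs(D[...,0]-x)<3)&(abs(D[...,2])<50)
    if m.sum()>3: print(x,m.sum(),np.percentile(D[m][:,2],[5,50,95]).round(1),np.median(D[m][:,0]).round(1))
rows([(*pose(tray(-20,-50,148),YS,90),36)],0)
E
```

```text
[ 0.12 -0.37  0.42  2.23 -0.07  0.83  2.06]
-21 1653 [-23.2  -0.6  16.3] -20.3
-15 12 [27.4 27.6 27.9] -12.4
-9 184 [26.9 27.3 28.1] -8.6
-3 155 [27.1 27.6 28.2] -3.0
3 135 [27.2 27.7 28.2] 3.0
9 124 [27.2 27.6 28.1] 9.0
15 90 [27.1 27.6 28. ] 14.2
t 11.9 tcp [ 399.4 -246.4  207.5] w 55.1
7
[[-0.66,0.49,0.32,-0.07,-0,-0.15,0],[-0.66,0.48,0.32,-0.08,-0.01,-0.15,0],[-0.67,0.47,0.32,-0.07,-0,-0.15,0],[-0.68,0.45,0.33,-0.08,-0,-0.14,0],[-0.68,0.44,0.33,-0.07,-0.01,-0.15,0],[-0.7,0.43,0.34,-0.08,-0,-0.15,0],[-0.69,0.41,0.34,-0.07,-0.01,-0.15,0]]
```

Call:
play_rows(plan=[[-0.66, 0.49, 0.32, -0.07, 0, -0.15, 0], [-0.66, 0.48, 0.32, -0.08, 0, -0.15, 0], [-0.67, 0.47, 0.32, -0.07, 0, -0.15, 0], [-0.68, 0.45, 0.33, -0.08, 0, -0.14, 0], [-0.68, 0.44, 0.33, -0.07, 0, -0.15, 0], [-0.7, 0.43, 0.34, -0.08, 0, -0.15, 0], [-0.69, 0.41, 0.34, -0.07, 0, -0.15, 0], [0, 0, 0, 0, 0, 0, 0]])

```text
t: 12.9
eef_pos: [616.8, -126.2, 211.0]
ee_rot: [-0.045, 2.673, 0.009]
ft_force: [-0.6, -0.4, -3.4]
width: 55.2
finger_force: 40.0
```

```bash
python3 - <<'E'
from h import *
rows([(*pose(tray(-20,-50,148),YS,17),22),(*pose(tray(-20,-50,152),YS),8)],0)
s,p,d,T,W=jar_wrist('w7');c,sn=np.cos(np.radians(YS)),np.sin(np.radians(YS));D=W-S
x=c*D[...,0]+sn*D[...,1];y=-sn*D[...,0]+c*D[...,1];m=(d>0)&(x>-58)&(x<-40)&(abs(y-45)<40)&(D[...,2]>80)&(D[...,2]<160)
print(m.sum(),np.polyfit(y[m],D[...,2][m],1) if m.sum()>20 else '')
E
```

```text
t 12.9 tcp [ 616.8 -126.2  211. ] w 55.2
6
[[0.01,-0.01,0.45,0,-0.01,0.01,0],[0,-0.01,0.45,0,-0.01,0.01,0],[0.01,-0.01,0.45,0,-0,0.01,0],[0.01,-0.02,0.44,0,-0.01,0,0],[-0.02,0,0.17,0,-0,0,0],[-0.03,0,0.17,0,-0,0,0]]
1691 [-1.22313319e-02  1.20841231e+02]
```

The tray is level again (slope -0.012, face at z≈121).

Call:
play_rows(plan=[[0.01, -0.01, 0.45, 0, -0.01, 0.01, 0], [0, -0.01, 0.45, 0, 0, 0.01, 0], [0.01, -0.01, 0.45, 0, 0, 0.01, 0], [0.01, -0.02, 0.44, 0, 0, 0, 0], [-0.02, 0, 0.17, 0, 0, 0, 0], [-0.02, 0, 0.17, 0, 0, 0, 0], [0, 0, 0, 0, 0, 0, 0]])

```text
t: 13.82
eef_pos: [655.1, -129.4, 137.3]
ee_rot: [-0.036, 2.67, 0.009]
ft_force: [-0.1, -0.3, -3.0]
width: 55.2
finger_force: 40.0
```

Call:
play_rows(plan=[[0.02, 0, 0.03, 0, 0, 0, 0], [0.02, 0, 0.03, 0, 0, 0, 0], [0.02, 0, 0.04, 0, 0, 0, 0], [0.02, 0, 0.04, 0, 0, 0, 0], [0.02, 0, 0.04, 0, 0, 0, 0], [0, 0, 0, 0, 0, 0, 0]])

```text
t: 14.58
eef_pos: [654.6, -129.4, 128.9]
ee_rot: [-0.036, 2.67, 0.009]
ft_force: [-0.7, 0.3, -2.5]
width: 55.5
finger_force: 40.0
```

```bash
python3 - <<'E'
from h import *
rows([(*pose(tray(-20,-50,141.5),YS),2)],0)
s,p,d,T,W=jar_wrist('w8');c,sn=np.cos(np.radians(YS)),np.sin(np.radians(YS));D=W-S
x=c*D[...,0]+sn*D[...,1];y=-sn*D[...,0]+c*D[...,1];m=(d>0)&(x>-58)&(x<-40)&(abs(y-45)<40)&(D[...,2]>80)&(D[...,2]<160)
print(m.sum(),np.polyfit(y[m],D[...,2][m],1) if m.sum()>20 else '',s['ft_force'])
E
```

```text
t 14.575 tcp [ 654.6 -129.4  128.9] w 55.5
3
[[0,0.02,0.04,-0,0,-0.01,0],[0.01,0.02,0.03,-0.01,0,-0.01,0],[0,0.02,0.04,-0,0,-0.01,0]]
2626 [7.77310095e-02 1.20840237e+02] [-0.67085118  0.27636653 -2.46620486]
```

View pics/w8.png

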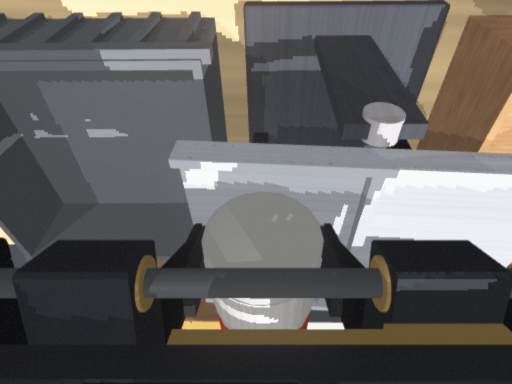

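The wrist view shows the short jar on the crate-side half, with the rib at column 365 and the open end at 185. The tray has begun to give: the free half is up 0.078 rad. I'll lower it a little more, then let go and back out.

Call:
play_rows(plan=[[0.02, 0, 0.04, 0, 0, 0, 0], [0.02, 0, 0.04, 0, 0, 0, 0], [0, 0, 0, 0, 0, 0, 0]])

```text
t: 15.0
eef_pos: [654.6, -129.4, 125.3]
ee_rot: [-0.036, 2.67, 0.009]
ft_force: [-0.2, 0.3, -3.2]
width: 55.5
finger_force: 40.0
```

Call:
play_rows(plan=[[0, 0, 0, 0, 0, 0, 0.71], [0, 0, 0, 0, 0, 0, 0.71], [0, 0, -0.4, 0, 0, 0, 0.71], [0, 0, -0.6, 0, 0, 0, 0.8], [0, 0, -0.9, 0, 0, 0, 0.9], [0, 0, -0.9, 0, 0, 0, 1], [0, 0, -0.5, 0, 0, 0, 1], [0, 0, -0.5, 0, 0, 0, 1], [0, 0, 0, 0, 0, 0, 1], [0, 0, 0, 0, 0, 0, 1]])

```text
t: 16.25
eef_pos: [585.5, -131.2, 260.7]
ee_rot: [-0.036, 2.67, 0.009]
ft_force: [0.5, 0.4, -0.1]
width: 87.0
finger_force: 0.0
```

```bash
python3 - <<'E'
from h import *
for n in('top','scene'):
    p,d=r.get_image(n)
    W=cloud(d,r.camera_info(n));hsv=cv2.cvtColor(p,cv2.COLOR_RGB2HSV)
    for y0 in(100,-250):
        red=(d>0)&((hsv[...,0]<5)|(hsv[...,0]>174))&(hsv[...,1]>150)&(abs(W[...,1]-y0)<100)&(W[...,0]>540)&(W[...,0]<780)
        print(n,red.sum(),np.median(W[red],0) if red.any() else '')
    cv2.imwrite(f'pics/{n}9.png',p[...,::-1])
print(r.state()['t'])
E
```

```text
top 48 [705.5409175  154.5603368   58.11293546]
top 40 [ 702.44977423 -305.70543579   58.52209432]
scene 49 [704.74359518 154.70663871  54.62532014]
scene 57 [ 703.01755422 -305.2093937    56.73396962]
16.35
```

View pics/scene9.png

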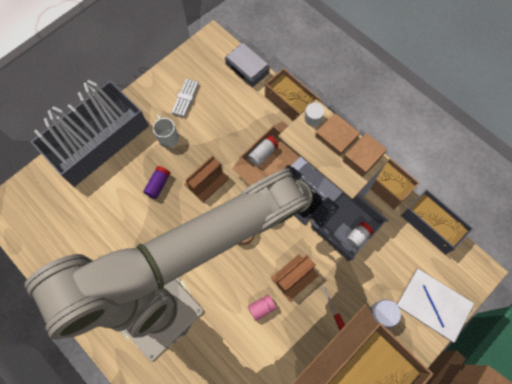

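The scene view shows the long jar lying in the carton at (264,150) and the short jar in the crate at (358,237). Both cradles are empty and the gripper is clear of everything. I'll give it a moment to settle, then hand in.

Call:
play_rows(plan=[[0, 0, -0.5, 0, 0, 0, 1], [0, 0, 0, 0, 0, 0, 1], [0, 0, 0, 0, 0, 0, 1], [0, 0, 0, 0, 0, 0, 1]])

```text
t: 16.85
eef_pos: [576.5, -131.4, 277.8]
ee_rot: [-0.036, 2.671, 0.009]
ft_force: [0.3, 0.7, -0.1]
width: 87.0
finger_force: 0.0
```

```bash
python3 -c "
from station import r
print(r.close_job())"
```

```text
the job is handed in; nothing more can be done
None
```

The long jar lies in the carton and then the short jar in the crate, both rolled in off the tray; I touched none of the other things, and the job was handed in at about 17 s of the 51 s allowed.

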